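# Change the drill guide in the dowelling jig

### The arm

A 6-joint arm with a two-finger parallel gripper is mounted at the origin on a cart in front of the work surface, level with it; the furniture and walls round the work are solid. World frame = base frame: x ahead of the robot, y to its left, z up, the work surface at z = 0. Lengths are in m, angles in rad, forces in N, time in s.
With the tool pointing down it reaches from about 0.2 to 0.875 m from the base axis. Payload 3.4 kg.
Tool frame: the origin (TCP) lies at the very end of the fingers, on their centre line; the grasp point (between the pads) lies r.grip_point_offset behind it (r.grip_point_offset is the distance from the TCP to the grasp point, in m); z points along the fingers, y is the line along which they close (so a half turn about z gives the same grasp; the last joint's range is limited). The gripper opens to 94 mm and grips with 3 to 60 N. Pads are 16 mm wide; open, the fingers measure 119 mm over their backs; the gripper's body (75 mm by 177 mm) begins 78 mm behind the grasp point.
Start: joints at [-1.371, 0.276, 1.505, -0, 1.361, -0.121], TCP at [0.181, -0.546, 0.205] pointing down, gripper open.
Joint ranges: [-2.89, 2.89], [-0.75, 2.08], [0.22, 2.7], [-1.18, 4.32], [0.11, 2.71], [-2.7, 2.7]. Speed limits (rad/s): [2.57, 2.57, 3.14, 3.14, 3.14, 3.14].

### API

Orientations are given as a unit quaternion [w, x, y, z].
In Python, from station import r, vision, close_job gives the robot as it stands (r), with the cameras (vision) and the job as plain functions.
- The arm moves only by the tool drive_effector, called after ">>>" in YAML: its name, and indented under it one key for each argument. Schema: {"type":"object","properties":{"increments":{"type":"array","items":{"type":"object","properties":{"dx":{"type":"number"},"dy":{"type":"number"},"dz":{"type":"number"},"drx":{"type":"number"},"dry":{"type":"number"},"drz":{"type":"number"}},"additionalProperties":false},"minItems":1,"maxItems":5},"aperture":{"type":"number"},"squeeze":{"type":"number"},"only":{"type":"string"},"quiet":{"type":"boolean"},"lines":{"type":"string"}},"required":["increments"],"additionalProperties":false}. increments is a list of rows, 1 to 5 of them, each an object with the fields dx, dy, dz (the shift in m), drx, dry, drz (a rotation vector in rad); a field left out counts as zero; each row is the pose to reach, as a shift and turn from the pose commanded when the call began, along the tool's axes at that moment; what a row does not reach only later rows make up. A row lasts 1/10 s, in which the tool goes at most 0.05 m and 0.15 rad, less where a joint would pass 70% of its speed; a pose out of reach is approached as far as the arm can. aperture is the finger opening in m, set as the call begins (left out keeps the last). The fingers move at their own pace and stop on an object; squeeze is the grip in N (left out, the last holds). Time passes only in rows, so rows that do not move let the fingers close. The tool returns the time, the measured TCP pose, the force, the opening and the grip force at its end. only (a regular expression) keeps the lines of the reply that match it, lines (a string "A,B") keeps lines A to B, and quiet returns only ok. Input that does not fit is refused with a message, and nothing moves.
- r.get_state(): the state, without advancing time (a new reading comes with each control period).
- vision.capture(name): name is "side" or "top"; returns a dict with "pixels" (400x640x3 uint8, red, green, blue), "z_map" (400x640 float32, m along the optical axis (not along the pixel's ray), 0 where there is no reading), "intrinsics" (3x3 intrinsics, pixels), "camera_from_world" (4x4, takes a point from world to camera coordinates). Camera axes: x right, y up, looking along -z (the intrinsics and any distortion apply to the point x, -y, -z); pixel columns grow to the right and rows downward; lengths in m; the calibration is good to about 2 mm. A picture is of the moment at which its call begins.
- close_job(): hands the job in; it is judged then, once.
The state is a dict: "t": time; "q": joint angles; "dq": joint speeds; "joint_torque": joint torques, N m; "tcp_pos": TCP position; "tcp_rot": TCP orientation; "ft_force": force on the tool from outside, world axes, zero at the start; "torque": the same for the moment, N m; "grip_width": finger opening in m; "grasp_force": force on a finger pad.
Only numpy, scipy, OpenCV 4.12 (cv2) and the standard library are available. Lean on these libraries where they do the work, as an engineer would, in place of code of your own. Each camera call takes 0.05 s, during which the arm holds its last target. There are 200 camera calls.

### The job

The dowelling jig is clamped on the oak rail with the wrong drill guide in it. Pull that three-hole guide insert out of the jig and lay it flat in the shallow tray, upright as it stood; then slide the two-hole insert into the jig, tail first, and push it fully home until the spring balls click into its notches; last, swing the jig's clamp lever round towards the channel's mouth until it stops. Leave the one-hole insert and the tools on the bench where they lie.

Things in the scene. Friction and masses are not known exactly. Their poses are not given: they have to be found in the camera images.
- jig: Bare aluminium dowelling jig, fixed, clamped on a 180 x 74 x 22 mm oak rail (along its y). Origin: bench height under the centre of its channel's mouth; +x runs into the channel, z up. Cheeks x = 0 to 70 mm, y = +-23.5 to +-42, top 52 mm above the bench. A flat tongue, level with the channel floor, runs out to x = -55 mm, y = +-42
- jig_mouth (a point): Centre of the channel's mouth, on its floor, 32 mm above the bench; axes as the jig's. T-slot: 47 mm wide at the floor (1.5 mm play each side of a flange), lips 2 mm above the flange and 38 mm apart, so an insert's body stands up between them. At flange height the cheeks flare out 12 mm before the mouth. End stop 66.5 mm inside
- jig_seat (a point): Where the origin of a fully home insert lies: 11 mm inside the mouth, on the floor, axes as the jig's; its front 44 mm then stick out. An insert slides freely until about 13 mm before home, then needs 8 to 14 N to press past the balls (most about 8 mm before home), which click into its notches at home; pulling it out takes about as much
- ball_left (a joint): Spring ball (10 mm, steel) in the jig's +y cheek, 54 mm inside the mouth: 0 = sprung out (no insert there, or clicked into its notch), up to 0.006 m while an insert's flange pushes it back
- ball_right (a joint): The same in the -y cheek
- lever (a joint): Black clamp lever on a vertical axis at x = 79, y = 30 mm of the jig. 0 = pointing along the jig's +y (open); grows anticlockwise from above, towards the jig's -x, to its stop at 1.4 rad (locked), where it lies over the +y cheek pointing to the mouth. Starts at 0 to 0.35. Friction 0.05 N m; it stays where it is left
- lever_knob (a point): Centre of the round black knob, 19 mm across, at the lever's end: 65 mm from its axis, 84 mm above the bench. The arm slopes up to it from the hub, which spans 57 to 72 mm above the bench
- insert_three: The insert with three small bushes (11 mm across), at the start clicked home in the jig. Aluminium, 110 mm long, 0.25 to 0.5 kg. Origin: centre of the underside; +x to the tail, the end that goes in first, z up. Same shape as the other inserts but for the bushes
- insert_two: The insert with two bushes 19 mm across, loose on the bench. Inverted T: flange 44 mm wide (y), 10 mm thick; body 32 mm wide on it, up to 36 mm; bushes 6 mm higher. 110 mm long (x), 0.25 to 0.5 kg. Origin: centre of the underside; +x to the tail, which goes in first and has 45-degree corners and, 12 mm from its end, a V notch in each flange side
- two_grip (a point): Grip point of the two-hole insert: 33 mm from its origin towards its front (-x) end, 32 mm above its underside; grip across y (32 mm). Dark grooves mark this 35 mm long grip on both sides of the body
- three_grip (a point): The same point of the three-hole insert; with the insert home it lies 22 mm in front of the mouth, 64 mm above the bench
- insert_one: The insert with a single bush 25 mm across, loose on the bench, else the same as the two-hole one; not wanted: leave it alone. Origin: centre of the underside
- tray: Shallow open blue tray, 166 mm long (its y), 116 mm wide (its x), 32 mm high, 102 x 152 mm inside, inner floor 3 mm above the bench, loose, 0.3 kg, empty; its long side runs roughly away from the robot. Origin: centre of the underside
- chisel: bench chisel with wooden handle, 31 x 260 x 39 mm, loose, bystander: leave it alone. Origin: centre of its underside
- pencil: pencil, 117 mm long, 7 mm thick, loose, bystander: leave it alone. Origin: centre of its underside
- block_plane: small grey metal block plane, 46 x 150 x 45 mm, loose, bystander: leave it alone. Origin: centre of its underside

How it is judged:
On the way, in this order (a step that is already met when the one before it is completed fails the run):
1. the three-hole insert lies flat and released in the tray (z of insert_three in the frame of tray between -0.002 and 0.008 m and horizontal distance between insert_three and tray below 0.06 m and angle between insert_three's own z axis and vertical below 0.12 rad and linear speed of insert_three below 0.02 m/s and contact force between insert_three and the fingers below 0.1 N), for 0.2 s.
2. the two-hole insert is home in the jig, both balls clicked into its notches (x of insert_two in the frame of jig_seat between -0.0022 and 0.003 m and y of insert_two in the frame of jig_seat between -0.003 and 0.003 m and z of insert_two in the frame of jig_seat between -0.003 and 0.003 m and angle between the x axis of insert_two and the x axis of jig, either way round below 0.06 rad and value of joint each of ball_left, ball_right below 0.0015 m), for 0.2 s.
3. the clamp lever is swung round to its stop (value of joint lever above 1.28 rad), for 0.2 s.
At the end, for the whole second after the job is handed in: Three-hole insert upright (0.12 rad) on the tray's floor, within 60 mm of its middle; two-hole insert home in the jig (2.2 mm along, 3 mm across and in height), both balls under 1.5 mm, in its notches; lever over 1.28 rad, at its stop; all at rest and released (all of step 1 and all of step 2 and value of joint lever above 1.28 rad and linear speed of insert_two below 0.02 m/s and velocity of joint lever between -0.1 and 0.1 rad/s); the robot touches nothing.
It fails at once if the one-hole insert is moved by more than 25 mm (distance of insert_one from where it was at the start of the episode above 0.025 m).
It fails at once if the chisel is moved by more than 40 mm (distance of chisel from where it was at the start of the episode above 0.04 m).
It fails at once if the pencil is moved by more than 40 mm (distance of pencil from where it was at the start of the episode above 0.04 m).
It fails at once if the block plane is moved by more than 40 mm (distance of block_plane from where it was at the start of the episode above 0.04 m).
It also fails if it takes over 61 s, if anything falls off the work surface, if the arm or the gripper's body presses on something with over 40 N, if the wrist force passes 120 N, or if a joint passes its speed limit or range.

## Working session

There is one attempt and no reset: what is moved stays moved. The work goes in short steps, Python scripts to look and compute and a tool call to move; the robot and the scene stay as the last step left them, time stands still between calls to the robot, and variables do not carry over. Pictures are saved under pics/ and viewed, at most 10 in all, crops included, and the job is handed in when it is done.

```bash
ls; mkdir -p pics
```

Create h.py:
```python
import numpy as np, cv2
from station import r, vision, close_job
def cap(n):
    c=vision.capture(n); return c
def world(c):
    K=np.array(c["intrinsics"]);T=np.linalg.inv(np.array(c["camera_from_world"]));z=c["z_map"]
    v,u=np.mgrid[0:400,0:640]
    X=(u-K[0,2])/K[0,0]*z;Y=(v-K[1,2])/K[1,1]*z
    P=np.stack([X,-Y,-z,np.ones_like(z)],-1)@T.T
    P=P[...,:3]; P[z==0]=np.nan
    return P
```

Run:
```python
from h import *
for n in("top","side"):
    c=cap(n); np.savez(f"pics/{n}0.npz",**c); cv2.imwrite(f"pics/{n}0.png",c["pixels"][...,::-1])
    print(np.array(c["intrinsics"]),np.linalg.inv(c["camera_from_world"]))
print(r.get_state(), r.grip_point_offset)
```

```text
pics
station.py
[[496.86291697   0.         310.00601159]
 [  0.         496.86291697 192.84654448]
 [  0.           0.           1.        ]] [[ 0.00676955  0.9885304  -0.15087019  0.40032543]
 [-0.99984539  0.00424263 -0.01706457 -0.17399635]
 [-0.01622876  0.15096238  0.98840629  1.24419723]
 [ 0.          0.          0.          1.        ]]
[[455.49037849   0.         314.96268481]
 [  0.         455.49037849 204.78235821]
 [  0.           0.           1.        ]] [[-0.8833737   0.28406469 -0.37277093  0.1894525 ]
 [-0.46865287 -0.5287426   0.70766924  0.56858428]
 [ 0.00392397  0.79983656  0.60020503  0.71425979]
 [ 0.          0.          0.          1.        ]]
{'t': 0.1, 'q': array([-1.37100210e+00,  2.76537464e-01,  1.50596875e+00, -9.54013118e-06,
        1.36072429e+00, -1.20987333e-01]), 'dq': array([-0.00023336, -0.00197538, -0.00325183,  0.00014091, -0.00198628,
        0.00099684]), 'joint_torque': array([ 1.59281262e-03, -4.05456769e+01, -2.37781030e+01,  7.03314668e-02,
        2.98829901e-02, -4.94021242e-05]), 'tcp_pos': array([ 0.1812003 , -0.54517402,  0.20470306]), 'tcp_rot': array([-8.18104943e-04,  9.87164459e-01,  1.59704914e-01, -3.69208549e-05]), 'ft_force': array([-0.19087923, -0.37336735, -0.44266037]), 'torque': array([ 0.00386051, -0.04004259,  0.01417377]), 'grasp_force': 0.0, 'grip_width': 0.0939901792250434} 0.0188
```

View pics/top0.png

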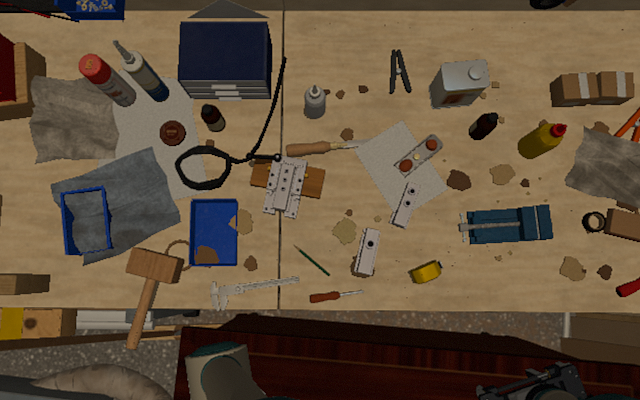

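Run:
```python
import cv2
a=cv2.imread("pics/top0.png")
cv2.imwrite("pics/c1.png",cv2.resize(a[130:285,240:450],None,fx=3.8,fy=3.8,interpolation=cv2.INTER_CUBIC))
```

```text
(no output)
```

View pics/c1.png

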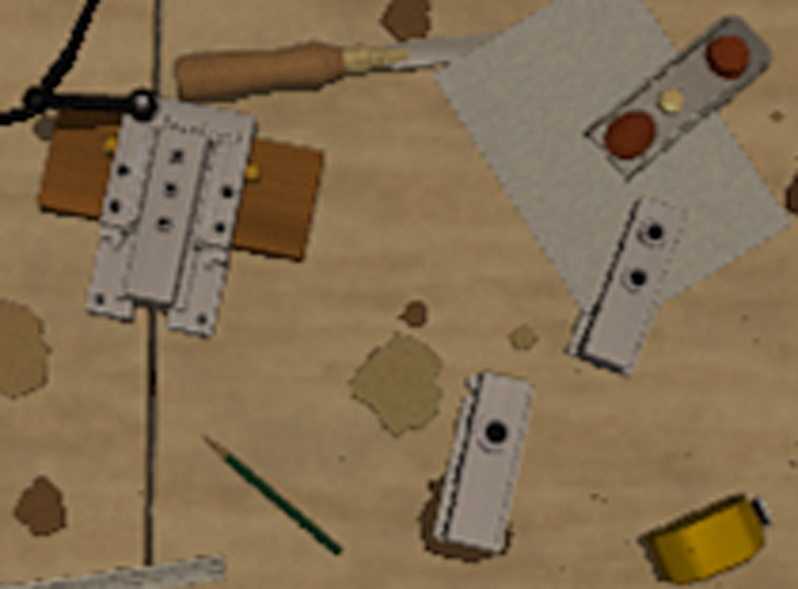

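View pics/side0.png

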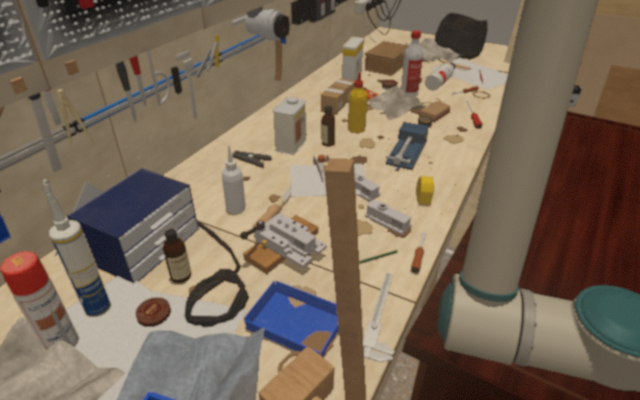

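Add to h.py:
```python
def rect(P,lo,hi,box,ero=0,show=1):
    x0,x1,y0,y1=box
    m=(P[...,2]>lo)&(P[...,2]<hi)&(P[...,0]>x0)&(P[...,0]<x1)&(P[...,1]>y0)&(P[...,1]<y1)
    n,l,s,_=cv2.connectedComponentsWithStats(m.astype(np.uint8))
    i=1+np.argmax(s[1:,4]); m=l==i
    q=P[m]; (c,wh,a)=cv2.minAreaRect((q[:,:2]*1000).astype(np.float32))
    if show: print("n",m.sum(),"c",np.round(c,1),"wh",np.round(wh,1),"a",round(a,1),"mean",np.round(q.mean(0)*1000,1), "zmed",round(np.median(q[:,2])*1000,1))
    return m,c,wh,a
```

Run:
```python
from h import *
c=dict(np.load("pics/top0.npz")); P=world(c)
for n,(u,v) in dict(jig=(287,187),two=(404,205),one=(366,252),tray=(214,245),plane=(418,155),knob=(250,159),hub=(277,157),bench=(330,255),pencil=(312,261),mallet=(155,265),handle=(135,340),cable=(205,185),three1=(281,203)).items(): print(n,np.round(P[v,u]*1000,0))
def b(u,v,d=.1): p=P[v,u]; return p[0]-d,p[0]+d,p[1]-d,p[1]+d
print("three top");rect(P,.062,.070,b(285,190))
print("cheek");rect(P,.046,.058,b(287,187))
print("tongue+"); rect(P,.025,.08,b(287,187,.08))
print("two top");rect(P,.030,.046,b(404,205,.07));rect(P,.005,.046,b(404,205,.07))
print("one top");rect(P,.005,.046,b(366,252,.07))
print("tray");rect(P,.02,.04,b(214,232,.11))
print("plane");rect(P,.01,.08,b(418,155,.1))
```

```text
jig [594. -98.  68.]
two [ 555. -383.   38.]
one [ 441. -289.   33.]
tray [457.  86.   6.]
plane [ 681. -421.   34.]
knob [658. -10.  88.]
hub [667. -73.  71.]
bench [ 434. -203.    2.]
pencil [ 419. -159.    5.]
mallet [406. 210.  68.]
handle [231. 258.  39.]
cable [604. 108.  33.]
three1 [555. -84.  67.]
three top
n 450 c [596.7 -90.1] wh [ 32.6 110.4] a 79.0 mean [595.1 -90.4  67.2] zmed 67.3
cheek
n 758 c [626.8 -96.3] wh [83.8 94.6] a 78.4 mean [630.1 -99.4  52.2] zmed 52.2
tongue+
n 2090 c [599.4 -88.7] wh [149.1 119.4] a 0.8 mean [604.2 -91.6  53.1] zmed 52.7
two top
n 587 c [ 559.9 -391. ] wh [ 32.6 111.5] a 68.6 mean [ 558.5 -390.1   36.5] zmed 36.0
n 1682 c [ 563.5 -382.8] wh [139.5 123.7] a 90.0 mean [ 578.2 -386.4   20. ] zmed 12.8
one top
n 824 c [ 443.8 -292.3] wh [ 53.5 121.4] a 79.8 mean [ 442.6 -293.4   29.3] zmed 34.7
tray
n 473 c [489.8  83.5] wh [164.8 116.4] a 0.5 mean [494.   94.7  28.6] zmed 29.3
plane
n 2986 c [ 679.  -408.8] wh [175.8 195.5] a 90.0 mean [ 667.6 -404.3   18.8] zmed 14.6
```

Add to h.py:
```python
from scipy.spatial.transform import Rotation as Ro
def go(pos,yaw):
    "shift+rz in tool axes from present pose to tcp pos, tool-down yaw(deg)"
    s=r.get_state();q=s["tcp_rot"];R=Ro.from_quat([q[1],q[2],q[3],q[0]])
    y=np.radians(yaw);T=Ro.from_matrix(np.array([[np.cos(y),np.sin(y),0],[np.sin(y),-np.cos(y),0],[0,0,-1]]))
    print("d",np.round(R.inv().apply(np.array(pos)-s["tcp_pos"]),4),"rv",np.round((R.inv()*T).as_rotvec(),4),"tcp",np.round(s["tcp_pos"],4),"F",np.round(s["ft_force"],1),"w",round(s["grip_width"],4),"q",np.round(s["q"],2))
def yawfit(p,L,W):
    "fit centre,yaw of LxW rectangle to points p (mm)"
    from scipy.optimize import minimize
    def f(t):
        a=t[2];d=p-t[:2];X=d@[np.cos(a),np.sin(a)];Y=d@[-np.sin(a),np.cos(a)]
        return (np.maximum(abs(X)-L/2,0)**2+np.maximum(abs(Y)-W/2,0)**2).sum()
    return f
```

Run:
```python
from h import *
for n in("top","side"):
    c=dict(np.load(f"pics/{n}0.npz")); P=world(c)
    for nm,bx,lo,hi in(("three",(.53,.67,-.15,-.03),.0645,.0705),("cheek",(.53,.72,-.17,-.02),.047,.057),("two",(.5,.62,-.44,-.33),.033,.039)):
        m,ce,wh,a=rect(P,lo,hi,bx,show=1)
        p=P[m][:,:2]*1000;w,V=np.linalg.eigh(np.cov(p.T));print(n,nm,"pca",np.degrees(np.arctan2(V[1,1],V[0,1])),w)
go([.5643,-.0837,.12],-11.2)
```

```text
n 467 c [596.7 -90.1] wh [ 32.6 110.4] a 79.0 mean [595.2 -90.2  67.7] zmed 67.7
top three pca 168.18793981419705 [  88.39427026 1032.8693802 ]
n 733 c [627.7 -96.3] wh [83.8 92.5] a 78.7 mean [630.5 -99.1  52.1] zmed 52.2
top cheek pca 109.01941914462692 [678.47375715 861.17348236]
n 418 c [ 559.3 -390.4] wh [ 31.9 109.7] a 68.7 mean [ 557.3 -389.6   35.9] zmed 35.8
top two pca 158.61260505520556 [  90.28431706 1054.27455702]
n 443 c [594.7 -90. ] wh [ 34.6 110.1] a 79.7 mean [590.5 -87.   67.7] zmed 67.8
side three pca 169.71116722974233 [  97.54403391 1047.2338392 ]
n 614 c [605.7 -92.5] wh [ 86.7 133.2] a 79.5 mean [618.1 -84.2  51.9] zmed 52.0
side cheek pca 159.98071384271927 [ 732.10002129 1259.43005831]
n 179 c [ 548.3 -386.5] wh [36.7 88.6] a 70.6 mean [ 538.3 -380.9   36.3] zmed 36.4
side two pca 153.3448903135666 [100.494495   506.92204608]
d [ 0.509  -0.317   0.0853] rv [-1.600e-03  2.000e-04  5.163e-01] tcp [ 0.1812 -0.5452  0.2047] F [-0.2 -0.4 -0.4] w 0.094 q [-1.37  0.28  1.51 -0.    1.36 -0.12]
```

>>> drive_effector:
  increments:
    - {"dx":0.042, "dy":-0.0262}
    - {"dx":0.084, "dy":-0.0524}
    - {"dx":0.126, "dy":-0.0786}
    - {"dx":0.168, "dy":-0.1048}
    - {"dx":0.21, "dy":-0.131}
  aperture: 0.07

```text
t: 0.6
tcp_pos: [0.34, -0.3533, 0.2051]
tcp_rot: [-0.0, 0.987, 0.159, -0.0]
ft_force: [0.4, -0.3, -0.3]
grip_width: 0.0704
grasp_force: 0.0
```

>>> drive_effector:
  increments:
    - {"dx":0.042, "dy":-0.0262}
    - {"dx":0.084, "dy":-0.0524}
    - {"dx":0.126, "dy":-0.0786}
    - {"dx":0.168, "dy":-0.1048}
    - {"dx":0.21, "dy":-0.131}

```text
t: 1.1
tcp_pos: [0.498, -0.1627, 0.2053]
tcp_rot: [0.0, 0.987, 0.16, -0.0]
ft_force: [0.7, 0.4, -0.1]
grip_width: 0.0701
grasp_force: 0.0
```

>>> drive_effector:
  increments:
    - {"dx":0.03, "dy":-0.02, "dz":0.01, "drz":0.13}
    - {"dx":0.06, "dy":-0.035, "dz":0.03, "drz":0.26}
    - {"dx":0.088, "dy":-0.055, "dz":0.05, "drz":0.39}
    - {"dx":0.088, "dy":-0.055, "dz":0.07, "drz":0.513}
    - {"dx":0.088, "dy":-0.055, "dz":0.085, "drz":0.513}

```text
t: 1.6
tcp_pos: [0.5631, -0.0832, 0.1185]
tcp_rot: [-0.0, 0.995, -0.096, -0.001]
ft_force: [0.5, -0.4, 0.4]
grip_width: 0.0698
grasp_force: 0.0
```

```bash
python3 -c "
from h import *
go([.5636,-.0837,.046],-11)"
```

```text
d [0.0008 0.0004 0.0725] rv [-0.0001  0.0026  0.0001] tcp [ 0.5631 -0.0832  0.1185] F [ 0.5 -0.4  0.4] w 0.0698 q [-0.27  0.33  1.65 -0.    1.16  1.49]
```

>>> drive_effector:
  increments:
    - {"dx":0.0005, "dz":0.04}
    - {"dx":0.0005, "dz":0.07}
    - {"dx":0.0005, "dz":0.0725}
    - {"dx":0.0005, "dz":0.0725}

```text
t: 2.0
tcp_pos: [0.5636, -0.0847, 0.0475]
tcp_rot: [-0.0, 0.995, -0.096, -0.001]
ft_force: [0.5, 0.1, 0.1]
grip_width: 0.0701
grasp_force: 0.0
```

>>> drive_effector:
  increments:
    - {}
    - {}
    - {}
    - {}
    - {}
  aperture: 0.02
  squeeze: 10

```text
t: 2.5
tcp_pos: [0.5642, -0.0848, 0.0485]
tcp_rot: [0.0, 0.995, -0.096, 0.0]
ft_force: [-0.8, 1.2, 1.2]
grip_width: 0.0333
grasp_force: 0.7
```

```bash
python3 -c "
from h import *
go([.5636,-.0837,.046],-11);print(r.get_state()['torque'])"
```

```text
d [-0.0008 -0.0009  0.0025] rv [-0.0001 -0.0009 -0.0003] tcp [ 0.5642 -0.0848  0.0485] F [-0.8  1.2  1.2] w 0.0333 q [-0.27  0.4   1.74  0.    1.    1.49]
[0.29642672 0.05903995 0.04207144]
```

>>> drive_effector:
  increments:
    - {}
    - {}
  aperture: 0.02
  squeeze: 50

```text
t: 2.7
tcp_pos: [0.564, -0.0846, 0.0484]
tcp_rot: [-0.0, 0.995, -0.096, 0.0]
ft_force: [-1.0, 1.2, 4.9]
grip_width: 0.0311
grasp_force: 50.0
```

>>> drive_effector:
  increments:
    - {}
    - {}

```text
t: 2.9
tcp_pos: [0.564, -0.0846, 0.0484]
tcp_rot: [-0.0, 0.995, -0.096, 0.0]
ft_force: [-0.9, 2.2, 5.5]
grip_width: 0.0315
grasp_force: 50.0
```

```bash
python3 -c "
from h import *
go([.5636,-.0837,.046],-11);print(r.get_state()['torque'])"
```

```text
d [-0.0006 -0.0008  0.0024] rv [-0.0003 -0.0003 -0.0004] tcp [ 0.564  -0.0846  0.0484] F [-0.9  2.2  5.5] w 0.0315 q [-0.27  0.4   1.74  0.    1.    1.49]
[0.34889371 0.21287691 0.07552055]
```

Run:
```python
from h import *
for n in("top","side"):
    P=world(dict(np.load(f"pics/{n}0.npz")))
    m=(P[...,2]>.02)&(P[...,0]>.25)&(P[...,0]<.52)&(P[...,1]>.15)&(P[...,1]<.36)
    q=P[m]
    for a in np.arange(.02,.5,.04):
        s=q[(q[:,2]>=a)&(q[:,2]<a+.04)]
        if len(s)>4: print(n,round(a,2),len(s),np.round(np.percentile(s,3,axis=0)[:2],3),np.round(np.percentile(s,97,axis=0)[:2],3))
```

```text
top 0.02 2396 [0.263 0.164] [0.517 0.355]
top 0.06 1513 [0.374 0.166] [0.5   0.329]
top 0.1 13 [0.25 0.34] [0.254 0.345]
top 0.14 35 [0.25 0.34] [0.257 0.347]
top 0.18 56 [0.251 0.34 ] [0.262 0.345]
top 0.22 86 [0.251 0.34 ] [0.265 0.346]
top 0.26 111 [0.252 0.34 ] [0.269 0.348]
top 0.3 127 [0.255 0.34 ] [0.273 0.349]
top 0.34 146 [0.259 0.341] [0.277 0.351]
top 0.38 149 [0.264 0.341] [0.281 0.349]
side 0.02 1813 [0.364 0.174] [0.517 0.288]
side 0.06 2441 [0.37  0.168] [0.487 0.264]
side 0.3 118 [0.254 0.341] [0.27 0.36]
side 0.34 629 [0.256 0.344] [0.272 0.36 ]
side 0.38 701 [0.26  0.343] [0.276 0.36 ]
side 0.42 784 [0.264 0.344] [0.279 0.36 ]
side 0.46 904 [0.268 0.344] [0.282 0.36 ]
```

>>> drive_effector:
  increments:
    - {"dx":-0.015, "dz":-0.0005}
    - {"dx":-0.035, "dz":-0.0005}
    - {"dx":-0.055, "dz":-0.0005}
    - {"dx":-0.075, "dz":-0.0005}
    - {"dx":-0.082, "dz":-0.0005}

```text
t: 3.4
tcp_pos: [0.4825, -0.0691, 0.0484]
tcp_rot: [0.0, 0.995, -0.096, 0.0]
ft_force: [1.7, 0.2, -1.4]
grip_width: 0.0313
grasp_force: 50.0
```

>>> drive_effector:
  increments:
    - {}

```text
t: 3.5
tcp_pos: [0.4821, -0.069, 0.0484]
tcp_rot: [0.0, 0.995, -0.096, -0.001]
ft_force: [-2.4, 0.9, 2.3]
grip_width: 0.0316
grasp_force: 50.0
```

```bash
python3 -c "
from h import *
go([.4676,.0843,.12],-11)"
```

```text
d [-0.0436 -0.1477 -0.0716] rv [ 0.0003  0.0017 -0.0001] tcp [ 0.4821 -0.069   0.0484] F [-2.4  0.9  2.3] w 0.0316 q [-0.28  0.29  1.92 -0.    0.93  1.48]
```

>>> drive_effector:
  increments:
    - {"dz":-0.035}
    - {"dx":-0.005, "dy":-0.02, "dz":-0.06}
    - {"dx":-0.018, "dy":-0.062, "dz":-0.065}
    - {"dx":-0.031, "dy":-0.105, "dz":-0.065}
    - {"dx":-0.0436, "dy":-0.147, "dz":-0.06}

```text
t: 4.0
tcp_pos: [0.4697, 0.0848, 0.1087]
tcp_rot: [-0.0, 0.995, -0.097, 0.001]
ft_force: [1.5, 0.3, -2.5]
grip_width: 0.0315
grasp_force: 50.0
```

>>> drive_effector:
  increments:
    - {"dz":0.02}
    - {"dz":0.05}
    - {"dz":0.075}
    - {"dz":0.083}

```text
t: 4.4
tcp_pos: [0.4668, 0.0836, 0.0226]
tcp_rot: [0.001, 0.995, -0.096, -0.003]
ft_force: [-0.9, -0.1, -3.0]
grip_width: 0.0317
grasp_force: 50.0
```

```bash
python3 -c "
from h import *
go([.4676,.0843,.0195],-11)"
```

```text
d [ 0.0007 -0.0008  0.0031] rv [0.0016 0.006  0.0004] tcp [0.4668 0.0836 0.0226] F [-0.9 -0.1 -3. ] w 0.0317 q [ 0.03  0.31  1.98 -0.    0.86  1.79]
```

>>> drive_effector:
  increments:
    - {"dz":0.0015}
    - {"dz":0.003}
    - {"dz":0.003}

```text
t: 4.7
tcp_pos: [0.4699, 0.0834, 0.0232]
tcp_rot: [-0.0, 0.995, -0.096, 0.001]
ft_force: [0.5, 0.5, -3.6]
grip_width: 0.0314
grasp_force: 50.0
```

>>> drive_effector:
  increments:
    - {}
    - {}
    - {}
    - {}
  aperture: 0.044
  squeeze: 10

```text
t: 5.1
tcp_pos: [0.4691, 0.0835, 0.0229]
tcp_rot: [-0.0, 0.995, -0.096, 0.001]
ft_force: [-0.5, 0.0, -0.5]
grip_width: 0.0437
grasp_force: 0.0
```

>>> drive_effector:
  increments:
    - {"dz":-0.02}
    - {"dz":-0.06}
    - {"dz":-0.1}
    - {"dz":-0.14}
    - {"dz":-0.14}

```text
t: 5.6
tcp_pos: [0.4728, 0.0837, 0.1679]
tcp_rot: [-0.001, 0.995, -0.096, 0.006]
ft_force: [0.5, 0.2, 0.0]
grip_width: 0.044
grasp_force: 0.0
```

```bash
python3 -c "
from h import *
c=cap('top');P=world(c);cv2.imwrite('pics/t1.png',cv2.resize(c['pixels'][130:285,180:440,::-1],None,fx=3,fy=3))
rect(P,.034,.043,(.40,.62,0,.17));rect(P,.02,.033,(.38,.60,-.02,.2));rect(P,.033,.039,(.5,.62,-.44,-.33))
a=np.radians(-21.3);o=np.array([.5595,-.3905]);g=o-.033*np.array([np.cos(a),np.sin(a)]);print(g)
go([*g,.16],-21.3)"
```

```text
n 180 c [534.6  70.4] wh [32.9 43.7] a 78.7 mean [537.2  69.7  39.1] zmed 39.2
n 158 c [552.1  84.3] wh [116.4  44.8] a 87.1 mean [561.6  85.5  27.7] zmed 28.5
n 420 c [ 559.6 -390.6] wh [ 32.2 110.1] a 68.6 mean [ 557.6 -389.6   36. ] zmed 35.8
[ 0.52875419 -0.37851271]
d [0.1451 0.4425 0.0056] rv [-0.002  -0.0066  0.1796] tcp [0.4708 0.0836 0.1652] F [-0.4  0.2 -0.1] w 0.0442 q [ 0.03  0.15  1.77 -0.    1.21  1.79]
```

View pics/t1.png

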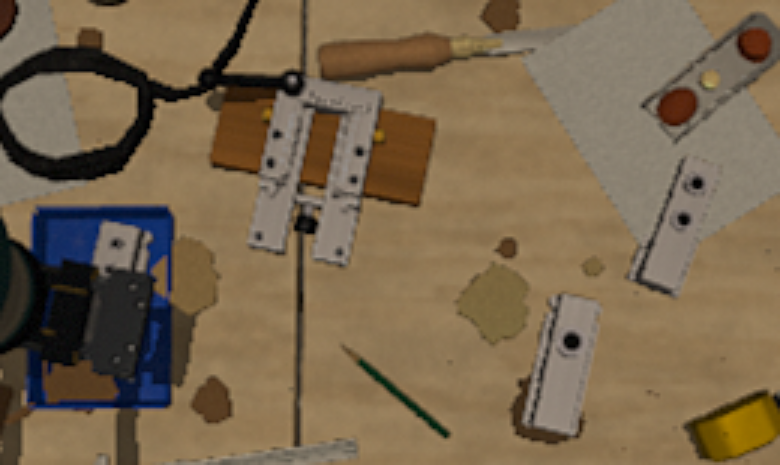

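>>> drive_effector:
  increments:
    - {"dx":0.015, "dy":0.046}
    - {"dx":0.03, "dy":0.092}
    - {"dx":0.045, "dy":0.138}
    - {"dx":0.06, "dy":0.184}
    - {"dx":0.075, "dy":0.23}
  aperture: 0.07

```text
t: 6.15
tcp_pos: [0.4972, -0.1579, 0.1607]
tcp_rot: [-0.001, 0.995, -0.096, -0.001]
ft_force: [0.5, 1.0, 0.1]
grip_width: 0.0699
grasp_force: 0.0
```

>>> drive_effector:
  increments:
    - {"dx":0.015, "dy":0.046}
    - {"dx":0.03, "dy":0.092}
    - {"dx":0.045, "dy":0.138}
    - {"dx":0.06, "dy":0.184, "drz":0.09}
    - {"dx":0.0725, "dy":0.213, "dz":0.02, "drz":0.18}

```text
t: 6.65
tcp_pos: [0.5294, -0.384, 0.1425]
tcp_rot: [0.001, 0.982, -0.188, 0.001]
ft_force: [0.3, 0.5, 0.2]
grip_width: 0.0702
grasp_force: 0.0
```

>>> drive_effector:
  increments:
    - {"dz":0.02}
    - {"dz":0.04}
    - {"dz":0.04}

```text
t: 6.95
tcp_pos: [0.5259, -0.3775, 0.0972]
tcp_rot: [-0.003, 0.983, -0.185, -0.004]
ft_force: [0.1, 0.1, 0.2]
grip_width: 0.0702
grasp_force: 0.0
```

```bash
python3 -c "
from h import *
go([.5288,-.3785,.0155],-21.3)"
```

```text
d [0.0038 0.0001 0.0817] rv [-0.0035  0.0096 -0.0012] tcp [ 0.5259 -0.3775  0.0972] F [0.1 0.1 0.2] w 0.0702 q [-0.73  0.46  1.49 -0.    1.2   1.21]
```

>>> drive_effector:
  increments:
    - {"dx":0.001, "dz":0.04}
    - {"dx":0.001, "dz":0.07}
    - {"dx":0.001, "dz":0.08}
    - {"dx":0.001, "dz":0.08}
    - {"dx":0.001, "dz":0.08}

```text
t: 7.45
tcp_pos: [0.5307, -0.3804, 0.0237]
tcp_rot: [0.001, 0.983, -0.185, 0.001]
ft_force: [-0.1, -0.0, 0.6]
grip_width: 0.0701
grasp_force: 0.0
```

```bash
python3 -c "
from h import *
go([.5288,-.3785,.0155],-21.3)"
```

```text
d [-0.0025 -0.0011  0.0082] rv [ 0.0008 -0.0019 -0.0002] tcp [ 0.5307 -0.3804  0.0237] F [-0.1 -0.   0.6] w 0.0701 q [-0.73  0.53  1.58 -0.    1.03  1.21]
```

>>> drive_effector:
  increments:
    - {"dx":-0.002, "dy":-0.001, "dz":0.005}
    - {"dx":-0.002, "dy":-0.001, "dz":0.0085}
    - {"dx":-0.002, "dy":-0.001, "dz":0.0085}

```text
t: 7.75
tcp_pos: [0.5283, -0.3782, 0.0143]
tcp_rot: [0.0, 0.983, -0.185, 0.0]
ft_force: [-0.2, -0.4, 0.9]
grip_width: 0.0699
grasp_force: 0.0
```

>>> drive_effector:
  increments:
    - {}
    - {}
    - {}
    - {}
    - {}
  aperture: 0.02
  squeeze: 8

```text
t: 8.25
tcp_pos: [0.5283, -0.3783, 0.014]
tcp_rot: [0.0, 0.983, -0.185, 0.0]
ft_force: [0.2, -0.8, 0.7]
grip_width: 0.0333
grasp_force: 1.7
```

>>> drive_effector:
  increments:
    - {}
    - {}
  aperture: 0.02
  squeeze: 50

```text
t: 8.45
tcp_pos: [0.5282, -0.3784, 0.014]
tcp_rot: [0.0, 0.983, -0.185, -0.0]
ft_force: [-0.4, 0.1, 0.8]
grip_width: 0.0317
grasp_force: 50.0
```

```bash
python3 -c "
from h import *
go([.5288,-.3785,.0155],-21.3)"
```

```text
d [ 0.0005 -0.0001 -0.0015] rv [ 0.0004 -0.     -0.0004] tcp [ 0.5282 -0.3784  0.014 ] F [-0.4  0.1  0.8] w 0.0317 q [-0.73  0.53  1.59 -0.    1.01  1.21]
```

>>> drive_effector:
  increments:
    - {"dz":-0.03}
    - {"dz":-0.07}
    - {"dz":-0.11}
    - {"dz":-0.11}

```text
t: 8.85
tcp_pos: [0.5313, -0.3806, 0.1293]
tcp_rot: [0.003, 0.983, -0.185, 0.005]
ft_force: [1.2, -0.3, -3.7]
grip_width: 0.0317
grasp_force: 50.0
```

```bash
python3 -c "
from h import *
go([.4806,-.0684,.125],-11)"
```

```text
d [-0.1607 -0.2724  0.0017] rv [ 0.0045 -0.0099 -0.1801] tcp [ 0.5313 -0.3806  0.1293] F [ 1.2 -0.3 -3.7] w 0.0317 q [-0.73  0.43  1.45  0.    1.24  1.21]
```

>>> drive_effector:
  increments:
    - {"dx":-0.023, "dy":-0.04}
    - {"dx":-0.046, "dy":-0.08}
    - {"dx":-0.069, "dy":-0.12}
    - {"dx":-0.092, "dy":-0.16}
    - {"dx":-0.115, "dy":-0.2}

```text
t: 9.35
tcp_pos: [0.4915, -0.1475, 0.1215]
tcp_rot: [-0.001, 0.983, -0.185, -0.002]
ft_force: [-0.0, 0.1, -4.1]
grip_width: 0.0316
grasp_force: 50.0
```

>>> drive_effector:
  increments:
    - {"dx":-0.021, "dy":-0.036, "drz":-0.09}
    - {"dx":-0.042, "dy":-0.0715, "drz":-0.18}
    - {"dx":-0.042, "dy":-0.0715, "drz":-0.18}
    - {"dx":-0.042, "dy":-0.0715, "drz":-0.18}

```text
t: 9.75
tcp_pos: [0.4792, -0.067, 0.1223]
tcp_rot: [-0.0, 0.995, -0.095, -0.002]
ft_force: [0.9, 0.2, -4.3]
grip_width: 0.0315
grasp_force: 50.0
```

>>> drive_effector:
  increments:
    - {}
    - {}

```text
t: 9.95
tcp_pos: [0.4808, -0.0692, 0.1233]
tcp_rot: [0.0, 0.995, -0.097, -0.0]
ft_force: [0.4, -1.1, -5.6]
grip_width: 0.0317
grasp_force: 50.0
```

```bash
python3 -c "
from h import *
go([.4806,-.0684,.048],-11)"
```

```text
d [-0.0003 -0.0008  0.0753] rv [ 0.0003  0.0008 -0.0018] tcp [ 0.4808 -0.0692  0.1233] F [ 0.4 -1.1 -5.6] w 0.0317 q [-0.29  0.21  1.82 -0.    1.12  1.48]
```

>>> drive_effector:
  increments:
    - {"dy":-0.0005, "dz":0.04}
    - {"dy":-0.0005, "dz":0.07}
    - {"dy":-0.0005, "dz":0.075}
    - {"dy":-0.0005, "dz":0.075}
    - {"dy":-0.0005, "dz":0.075}

```text
t: 10.45
tcp_pos: [0.4825, -0.0686, 0.0501]
tcp_rot: [0.0, 0.995, -0.096, 0.001]
ft_force: [-0.0, -0.3, -3.6]
grip_width: 0.0315
grasp_force: 50.0
```

```bash
python3 -c "
from h import *
go([.5640,-.0846,.0465],-11)
c=cap('side');cv2.imwrite('pics/s2.png',cv2.resize(c['pixels'][190:310,220:360,::-1],None,fx=5,fy=5,interpolation=cv2.INTER_CUBIC))"
```

```text
d [0.0831 0.     0.0038] rv [ 0.0003 -0.0029 -0.0011] tcp [ 0.4825 -0.0686  0.0501] F [-0.  -0.3 -3.6] w 0.0315 q [-0.28  0.29  1.92 -0.    0.93  1.48]
```

View pics/s2.png

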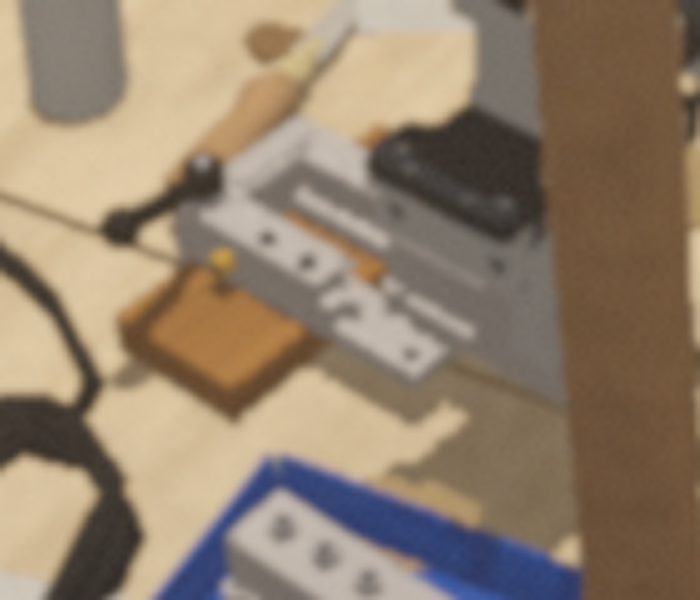

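>>> drive_effector:
  increments:
    - {"dz":0.002}
    - {"dz":0.0035}
    - {"dz":0.0035}

```text
t: 10.8
tcp_pos: [0.4815, -0.0679, 0.046]
tcp_rot: [0.0, 0.995, -0.096, 0.001]
ft_force: [-0.3, 0.0, -3.0]
grip_width: 0.0317
grasp_force: 50.0
```

```bash
python3 -c "
from h import *
go([.5640,-.0846,.0465],-11)"
```

```text
d [ 0.0842  0.0006 -0.0004] rv [ 0.0003 -0.0016 -0.0001] tcp [ 0.4815 -0.0679  0.046 ] F [-0.3  0.  -3. ] w 0.0317 q [-0.28  0.29  1.93 -0.    0.92  1.48]
```

>>> drive_effector:
  increments:
    - {"dx":0.01}
    - {"dx":0.02}
    - {"dx":0.03}
    - {"dx":0.03}

```text
t: 11.2
tcp_pos: [0.5134, -0.0742, 0.0459]
tcp_rot: [0.0, 0.995, -0.096, 0.002]
ft_force: [1.8, -0.6, -1.1]
grip_width: 0.0316
grasp_force: 50.0
```

```bash
python3 -c "
from h import *
go([.5640,-.0846,.0465],-11)"
```

```text
d [ 0.0516  0.0005 -0.0004] rv [ 0.0003 -0.0042 -0.0002] tcp [ 0.5134 -0.0742  0.0459] F [ 1.8 -0.6 -1.1] w 0.0316 q [-0.28  0.33  1.86  0.    0.94  1.49]
```

>>> drive_effector:
  increments:
    - {"dx":0.01, "dy":0.0004}
    - {"dx":0.02, "dy":0.0004}
    - {"dx":0.03, "dy":0.0004}
    - {"dx":0.035, "dy":0.0004}
    - {"dx":0.035, "dy":0.0004}

```text
t: 11.7
tcp_pos: [0.5448, -0.0806, 0.046]
tcp_rot: [0.0, 0.995, -0.096, -0.0]
ft_force: [-3.0, 0.4, 4.9]
grip_width: 0.0318
grasp_force: 50.0
```

```bash
python3 -c "
from h import *
go([.5640,-.0846,.0465],-11)"
```

```text
d [ 0.0197  0.0003 -0.0005] rv [ 0.0002  0.0006 -0.    ] tcp [ 0.5448 -0.0806  0.046 ] F [-3.   0.4  4.9] w 0.0318 q [-0.27  0.38  1.79 -0.    0.98  1.49]
```

>>> drive_effector:
  increments:
    - {"dx":0.005, "dz":-0.0005}
    - {"dx":0.01, "dz":-0.0005}
    - {"dx":0.015, "dz":-0.0005}
    - {"dx":0.018, "dz":-0.0005}
    - {"dx":0.02, "dz":-0.0005}
  squeeze: 60

```text
t: 12.2
tcp_pos: [0.5635, -0.084, 0.046]
tcp_rot: [-0.0, 0.995, -0.096, -0.001]
ft_force: [-5.9, 0.3, 6.5]
grip_width: 0.0319
grasp_force: 60.0
```

>>> drive_effector:
  increments:
    - {}
    - {}

```text
t: 12.4
tcp_pos: [0.5635, -0.084, 0.046]
tcp_rot: [-0.0, 0.995, -0.096, -0.001]
ft_force: [-6.0, 1.1, 5.3]
grip_width: 0.0315
grasp_force: 60.0
```

```bash
python3 -c "
from h import *
go([.5640,-.0846,.0465],-11)"
```

```text
d [ 0.0006  0.0005 -0.0005] rv [-0.0003  0.002  -0.0002] tcp [ 0.5635 -0.084   0.046 ] F [-6.   1.1  5.3] w 0.0315 q [-0.27  0.4   1.75  0.    1.    1.49]
```

>>> drive_effector:
  increments:
    - {"dx":0.001, "dz":-0.0005}
    - {"dx":0.002, "dz":-0.0005}
    - {"dx":0.002, "dz":-0.0005}

```text
t: 12.7
tcp_pos: [0.5635, -0.084, 0.046]
tcp_rot: [-0.0, 0.995, -0.096, -0.003]
ft_force: [-7.9, 2.0, 5.1]
grip_width: 0.031
grasp_force: 60.0
```

```bash
python3 -c "
from h import *
go([.5640,-.0846,.0465],-11)"
```

```text
d [ 0.0006  0.0005 -0.0005] rv [-0.0002  0.0061 -0.0001] tcp [ 0.5635 -0.084   0.046 ] F [-7.9  2.   5.1] w 0.031 q [-0.27  0.4   1.74 -0.    1.    1.49]
```

>>> drive_effector:
  increments:
    - {"dx":0.002}
    - {"dx":0.004}
    - {"dx":0.006}
    - {"dx":0.006}

```text
t: 13.1
tcp_pos: [0.5637, -0.084, 0.0459]
tcp_rot: [-0.001, 0.995, -0.096, -0.009]
ft_force: [-17.6, 3.5, 14.2]
grip_width: 0.0314
grasp_force: 60.0
```

```bash
python3 -c "
from h import *
go([.5640,-.0846,.0465],-11)
c=cap('top');P=world(c);rect(P,.0645,.0705,(.5,.69,-.16,-.01))
cv2.imwrite('pics/t3.png',cv2.resize(c['pixels'][140:240,235:345,::-1],None,fx=6,fy=6,interpolation=cv2.INTER_CUBIC))"
```

```text
d [ 0.0004  0.0005 -0.0006] rv [-0.0002  0.0171  0.0002] tcp [ 0.5637 -0.084   0.0459] F [-17.6   3.5  14.2] w 0.0314 q [-0.27  0.41  1.73 -0.    1.02  1.49]
n 3 c [548.2 -67.2] wh [1.6 3.3] a 39.6 mean [548.5 -67.1  68.3] zmed 67.9
```

View pics/t3.png

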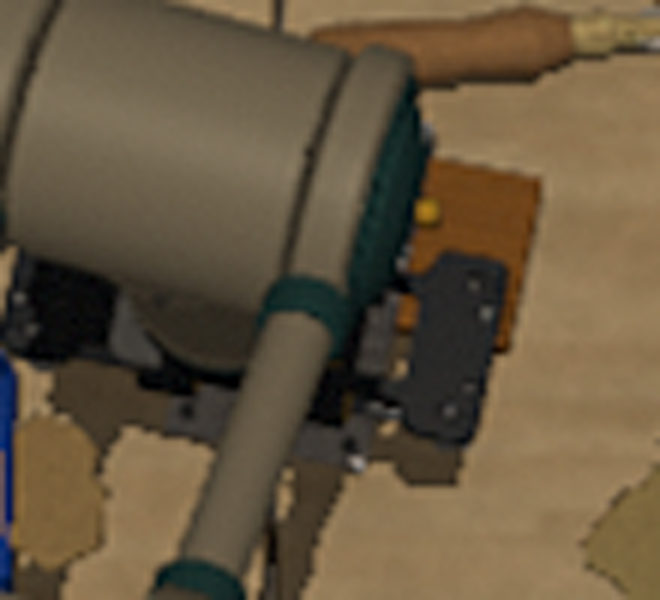

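>>> drive_effector:
  increments:
    - {"dx":-0.004, "dz":-0.001}
    - {"dx":-0.006, "dz":-0.001}
    - {"dx":-0.006, "dz":-0.001}

```text
t: 13.45
tcp_pos: [0.5637, -0.084, 0.0461]
tcp_rot: [-0.0, 0.995, -0.096, -0.003]
ft_force: [-5.1, 1.7, -2.7]
grip_width: 0.0314
grasp_force: 60.0
```

>>> drive_effector:
  increments:
    - {}
    - {}
    - {}
    - {}
  aperture: 0.06
  squeeze: 10

```text
t: 13.85
tcp_pos: [0.5676, -0.0851, 0.048]
tcp_rot: [0.0, 0.995, -0.096, 0.001]
ft_force: [0.2, -0.2, -0.5]
grip_width: 0.0586
grasp_force: 0.0
```

>>> drive_effector:
  increments:
    - {"dz":-0.02}
    - {"dz":-0.06}
    - {"dx":-0.03, "dz":-0.1}
    - {"dx":-0.07, "dz":-0.12}
    - {"dx":-0.1, "dz":-0.13}

```text
t: 14.35
tcp_pos: [0.468, -0.0657, 0.18]
tcp_rot: [0.0, 0.995, -0.096, 0.002]
ft_force: [0.7, -0.3, -0.3]
grip_width: 0.0599
grasp_force: 0.0
```

>>> drive_effector:
  increments:
    - {"dx":-0.04}
    - {"dx":-0.08}
    - {"dx":-0.12}
    - {"dx":-0.12}

```text
t: 14.75
tcp_pos: [0.3453, -0.0412, 0.1773]
tcp_rot: [-0.0, 0.995, -0.096, -0.001]
ft_force: [0.4, -0.4, 0.6]
grip_width: 0.0603
grasp_force: 0.0
```

```bash
python3 -c "
from h import *
go([.5640,-.0846,.0465],-11)
c=cap('top');P=world(c);rect(P,.0645,.0705,(.5,.69,-.16,-.01))
for z in (.047,): rect(P,z,.057,(.53,.72,-.17,-.02))
rect(P,.034,.043,(.40,.62,0,.17));rect(P,.02,.033,(.38,.60,-.02,.2))
cv2.imwrite('pics/t4.png',cv2.resize(c['pixels'][130:285,180:340,::-1],None,fx=3.8,fy=3.8,interpolation=cv2.INTER_CUBIC))
for n in (0,):
  m=(P[...,2]>.075)&(P[...,2]<.11)&(P[...,0]>.6)&(P[...,0]<.7)&(P[...,1]>-.06)&(P[...,1]<.03);print(P[m].mean(0),m.sum())"
```

```text
d [0.2232 0.0008 0.1303] rv [-0.      0.0023 -0.0002] tcp [ 0.3453 -0.0412  0.1773] F [ 0.4 -0.4  0.6] w 0.0603 q [-0.32 -0.06  1.97 -0.    1.23  1.44]
n 412 c [596.9 -90.6] wh [ 32.1 110.5] a 78.5 mean [593.  -90.3  67.8] zmed 67.9
n 721 c [628.  -96.9] wh [85.6 91.8] a 79.8 mean [ 630.9 -100.1   52.2] zmed 52.1
n 523 c [502.2  76.9] wh [ 32.6 109.6] a 78.8 mean [501.   76.4  38.8] zmed 38.9
n 152 c [487.8 138.8] wh [151.8   6.3] a 0.3 mean [488.9 138.7  26.9] zmed 27.4
[ 0.6662105  -0.02248957  0.08513931] 112
```

View pics/t4.png

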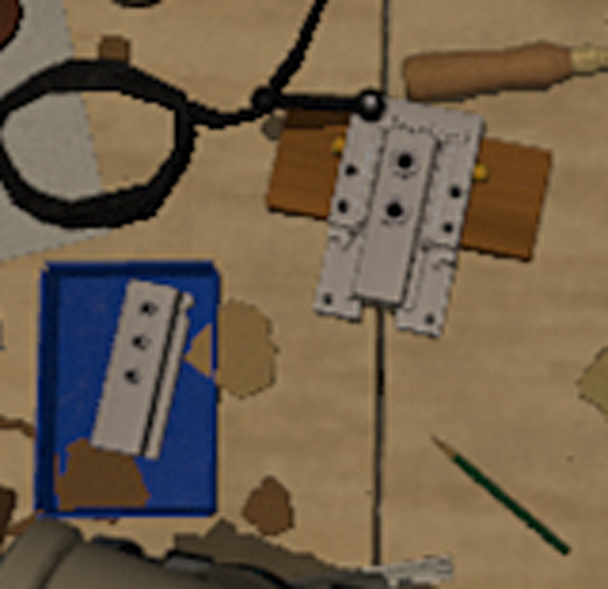

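```bash
python3 -c "
from h import *
go([.700,-.012,.16],-11)
P=world(dict(np.load('pics/top0.npz')))
m=(P[...,0]>.60)&(P[...,0]<.76)&(P[...,1]>-.06)&(P[...,1]<.08)&(P[...,2]>.02)
q=P[m]
for x in np.arange(.6,.76,.02):
  print(round(x,2),[int(1000*np.max(q[(abs(q[:,0]-x-.01)<.01)&(abs(q[:,1]-y-.01)<.01)][:,2],initial=0)) for y in np.arange(-.06,.08,.02)])
k=q[(q[:,2]>.078)&(abs(q[:,1]+.01)<.03)&(abs(q[:,0]-.66)<.03)];print(k.mean(0),k.min(0),k.max(0))"
```

```text
d [ 0.3388 -0.0969  0.0186] rv [ 0.0003 -0.002  -0.0004] tcp [ 0.3489 -0.0423  0.1779] F [ 0.6 -0.5 -0.3] w 0.0604 q [-0.32 -0.05  1.96 -0.    1.23  1.44]
0.6 [58, 27, 29, 0, 0, 0, 32, 0]
0.62 [62, 27, 27, 0, 0, 34, 36, 0]
0.64 [54, 27, 91, 0, 0, 37, 24, 0]
0.66 [82, 86, 97, 0, 22, 41, 28, 0]
0.68 [0, 0, 0, 0, 0, 35, 38, 0]
0.7 [0, 0, 0, 0, 0, 0, 0, 0]
0.72 [0, 0, 0, 0, 0, 0, 0, 0]
0.74 [0, 0, 0, 0, 0, 0, 101, 0]
0.76 [0, 0, 0, 0, 0, 0, 0, 0]
[ 0.66585097 -0.01803258  0.08631905] [ 0.65767559 -0.03826238  0.07811871] [ 6.75274353e-01 -6.51682259e-05  9.77811171e-02]
```

```bash
python3 -c "
from h import *
P=np.concatenate([world(dict(np.load(f'pics/{n}0.npz'))).reshape(-1,3) for n in('top','side')])
for x in np.arange(.64,.84,.02):
  print(round(x,2),[int(1000*np.max(P[(abs(P[:,0]-x-.01)<.01)&(abs(P[:,1]-y-.01)<.01)][:,2],initial=0)) for y in np.arange(-.14,.18,.02)])"
```

```text
0.64 [59, 72, 70, 70, 54, 78, 94, 5, 6, 37, 26, 6, 8, 10, 9, 33]
0.66 [56, 55, 74, 77, 82, 86, 97, 85, 22, 41, 30, 7, 8, 8, 34, 31]
0.68 [40, 41, 40, 27, 4, 3, 17, 13, 5, 36, 38, 36, 28, 30, 31, 28]
0.7 [40, 41, 36, 6, 8, 13, 16, 4, 6, 9, 4, 29, 31, 28, 21, 26]
0.72 [6, 7, 6, 5, 6, 15, 10, 6, 6, 5, 7, 6, 7, 10, 12, 31]
0.74 [8, 5, 7, 6, 8, 18, 6, 5, 6, 7, 101, 126, 99, 6, 10, 31]
0.76 [6, 5, 6, 4, 16, 15, 7, 6, 5, 6, 130, 131, 126, 6, 14, 28]
0.78 [101, 3, 5, 6, 14, 7, 6, 5, 6, 5, 100, 127, 98, 7, 15, 17]
0.8 [114, 7, 5, 5, 17, 5, 9, 6, 6, 6, 7, 5, 2, 5, 17, 18]
0.82 [5, 4, 7, 14, 139, 139, 139, 139, 137, 140, 139, 140, 139, 138, 139, 58]
```

>>> drive_effector:
  increments:
    - {"dx":0.043, "dy":-0.0122}
    - {"dx":0.086, "dy":-0.0244}
    - {"dx":0.129, "dy":-0.0366}
    - {"dx":0.172, "dy":-0.0488}
    - {"dx":0.215, "dy":-0.061}
  aperture: 0
  squeeze: 10

```text
t: 15.3
tcp_pos: [0.5771, -0.0239, 0.1772]
tcp_rot: [0.0, 0.995, -0.096, 0.001]
ft_force: [-0.3, -0.1, -0.1]
grip_width: 0.0235
grasp_force: 0.0
```

>>> drive_effector:
  increments:
    - {"dx":0.043, "dy":-0.0122}
    - {"dx":0.086, "dy":-0.0244}
    - {"dx":0.124, "dy":-0.036}
    - {"dx":0.124, "dy":-0.036}
    - {"dx":0.124, "dy":-0.036}

```text
t: 15.8
tcp_pos: [0.703, -0.0122, 0.1757]
tcp_rot: [0.0, 0.995, -0.096, -0.001]
ft_force: [0.5, 0.4, -0.4]
grip_width: 0.0004
grasp_force: 0.0
```

```bash
python3 -c "
from h import *
go([.694,-.014,.072],-11)"
```

```text
d [-0.0084  0.0034  0.1037] rv [0.0003 0.0011 0.0002] tcp [ 0.703  -0.0122  0.1757] F [ 0.5  0.4 -0.4] w 0.0004 q [-0.12  0.49  1.25 -0.    1.41  1.65]
```

>>> drive_effector:
  increments:
    - {"dx":-0.004, "dy":0.001, "dz":0.04}
    - {"dx":-0.004, "dy":0.001, "dz":0.08}
    - {"dx":-0.004, "dy":0.001, "dz":0.1037}
    - {"dx":-0.004, "dy":0.001, "dz":0.1037}
    - {"dx":-0.004, "dy":0.001, "dz":0.1037}

```text
t: 16.3
tcp_pos: [0.6974, -0.0127, 0.0746]
tcp_rot: [0.0, 0.995, -0.096, 0.0]
ft_force: [-0.2, 0.1, -1.0]
grip_width: 0.0003
grasp_force: 0.0
```

```bash
python3 -c "
from h import *
go([.699,-.013,.072],-11)"
```

```text
d [ 0.0017 -0.      0.0026] rv [ 0.0001 -0.0007 -0.0004] tcp [ 0.6974 -0.0127  0.0746] F [-0.2  0.1 -1. ] w 0.0003 q [-0.12  0.54  1.41 -0.    1.19  1.65]
```

>>> drive_effector:
  increments:
    - {"dx":-0.011, "dy":-0.0015, "dz":0.001}
    - {"dx":-0.0225, "dy":-0.0027, "dz":0.001}
    - {"dx":-0.034, "dy":-0.0005, "dz":0.001}
    - {"dx":-0.0455, "dy":0.003, "dz":0.001}
    - {"dx":-0.0559, "dy":0.0087, "dz":0.001}

```text
t: 16.8
tcp_pos: [0.64, -0.01, 0.0735]
tcp_rot: [-0.0, 0.995, -0.096, 0.001]
ft_force: [1.2, -0.3, -0.5]
grip_width: 0.0011
grasp_force: 0.5
```

>>> drive_effector:
  increments:
    - {"dx":-0.0092, "dy":0.0075}
    - {"dx":-0.0169, "dy":0.0165}
    - {"dx":-0.023, "dy":0.0266}
    - {"dx":-0.023, "dy":0.032}
    - {"dx":-0.023, "dy":0.034}

```text
t: 17.3
tcp_pos: [0.6139, -0.0308, 0.073]
tcp_rot: [-0.009, 0.995, -0.099, 0.002]
ft_force: [6.4, 24.0, 0.2]
grip_width: 0.0004
grasp_force: 12.6
```

```bash
python3 -c "
from h import *
go([.614,-.033,.072],-11)"
```

```text
d [0.0006 0.0021 0.0009] rv [-0.0184 -0.0018 -0.0065] tcp [ 0.6139 -0.0308  0.073 ] F [ 6.4 24.   0.2] w 0.0004 q [-0.18  0.43  1.62  0.02  1.09  1.58]
```

>>> drive_effector:
  increments:
    - {"dy":-0.01}
    - {"dy":-0.025}
    - {"dy":-0.025, "dz":-0.03}
    - {"dy":-0.025, "dz":-0.07}
    - {"dy":-0.025, "dz":-0.11}

```text
t: 17.8
tcp_pos: [0.6155, -0.015, 0.1831]
tcp_rot: [0.001, 0.995, -0.096, -0.001]
ft_force: [1.7, 0.4, 1.3]
grip_width: 0.0005
grasp_force: 0.0
```

>>> drive_effector:
  increments:
    - {"dx":-0.04}
    - {"dx":-0.08}
    - {"dx":-0.12}
    - {"dx":-0.16}
    - {"dx":-0.2}

```text
t: 18.3
tcp_pos: [0.418, 0.0233, 0.1824]
tcp_rot: [0.001, 0.995, -0.096, -0.001]
ft_force: [-0.0, -0.3, 0.9]
grip_width: 0.0006
grasp_force: 0.0
```

>>> drive_effector:
  increments:
    - {"dx":-0.03}
    - {"dx":-0.05}
    - {"dx":-0.05}

```text
t: 18.6
tcp_pos: [0.368, 0.0331, 0.1826]
tcp_rot: [0.0, 0.995, -0.096, -0.001]
ft_force: [1.2, -0.3, 0.0]
grip_width: 0.0005
grasp_force: 0.0
```

```bash
python3 -c "
from h import *
go([.614,-.033,.072],-11)
c=cap('top');P=world(c);rect(P,.0645,.0705,(.5,.69,-.16,-.065))
rect(P,.034,.043,(.40,.62,0,.17))
m=(P[...,2]>.086)&(P[...,2]<.11)&(P[...,0]>.57)&(P[...,0]<.7)&(P[...,1]>-.09)&(P[...,1]<.03);k=P[m].mean(0);print(k,m.sum(),np.degrees(np.arctan2(k[1]+.0736,k[0]-.669))-79)
cv2.imwrite('pics/t5.png',cv2.resize(c['pixels'][130:285,180:340,::-1],None,fx=3.8,fy=3.8,interpolation=cv2.INTER_CUBIC))"
```

```text
d [0.2543 0.018  0.1102] rv [0.0011 0.0017 0.0003] tcp [0.368  0.0331 0.1826] F [ 1.2 -0.3  0. ] w 0.0005 q [-0.1  -0.02  1.92 -0.    1.24  1.66]
n 420 c [596.8 -90.4] wh [ 32.1 110.4] a 78.5 mean [594.  -90.3  67.9] zmed 67.9
n 522 c [502.3  77.1] wh [ 33.2 109.6] a 79.0 mean [500.1  76.7  38.9] zmed 39.0
[ 0.60848047 -0.05104239  0.09096014] 51 80.55792581434983
```

View pics/t5.png

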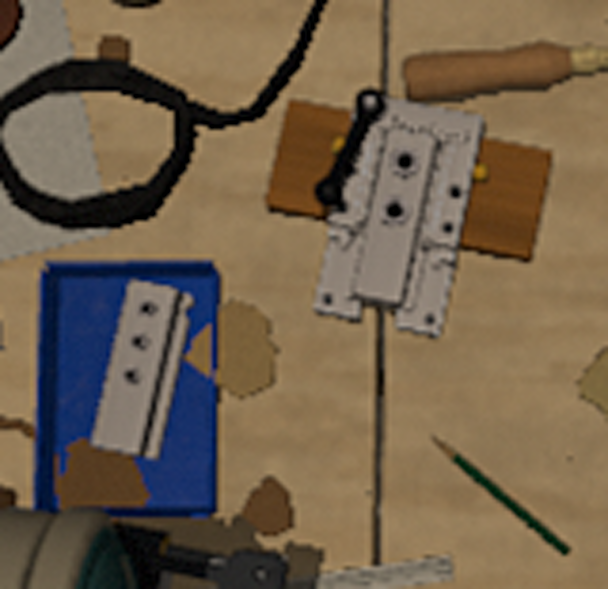

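The picture shows the lever over the +y cheek at about 80.6° (1.41 rad), with its knob at (328,190). The two-hole insert is home, and the three-hole insert lies flat in the tray.

```bash
python3 -c "
from station import r, vision, close_job
print(close_job())"
```

```text
the job is handed in; nothing more can be done
None
```

I handed the job in at about 18.7 s: by the last camera check, the three-hole insert lies flat in the tray, the two-hole insert sits home in the jig, and the lever is at its stop. The ball joints couldn't be read directly; I took them as clicked because the insert stopped dead against 17.6 N and lies within 1 mm of where the three-hole one sat.

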